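# Dress the gift-shop display

### The arm

A 6-joint arm with a two-finger parallel gripper is mounted at the origin on the work surface. World frame = base frame: x ahead of the robot, y to its left, z up, the work surface at z = 0. Lengths are in mm, angles in rad, forces in N, time in s.
With the tool pointing down it reaches from about 425 to 950 mm from the base axis. Payload 3.5 kg.
Tool frame: the origin (TCP) lies between the finger pads; the fingertips stand 8 mm ahead of it and the grasp point (between the pads) lies 11 mm behind it; z points along the fingers, y is the line along which they close (so a half turn about z gives the same grasp; the last joint's range is limited). The gripper opens to 85 mm and grips with 20 to 120 N. Pads are 22 mm wide; open, the fingers measure 114 mm over their backs; the gripper's body (76 mm by 85 mm) begins 54 mm behind the grasp point. The pads swing forward as they close: fully open they stand 13 mm farther back than shut.
Start: joints at [1.069, 0.286, 1.577, -0, 1.279, -0.15], TCP at [232.56, 633.657, 199.625] pointing down, gripper open.
Joint ranges: [-2.77, 2.77], [-0.9, 2.22], [0.21, 2.48], [-1.53, 4.67], [0.24, 2.81], [-2.84, 2.84]. Speed limits (rad/s): [2.79, 2.79, 3.14, 3.14, 3.14, 3.14].

### API

Orientations are given as a unit quaternion [x, y, z, w].
In Python, from bench import * gives the robot as it stands. The module is installed in compiled form; this text tells all that it offers. Calls block until the motion is done:
- reach(position, orientation): joint-space move of the TCP to a pose.
- movel(position, rate=150, rot=None, threshold=None): straight line of the TCP; rot=None keeps the orientation; rate is the mean speed in mm/s. With threshold (N) it stops when the force on the tool has changed by that much, and returns True; else False.
- goto_joints(angles): joint-space move.
- release() and grab(squeeze=None): open the fingers fully, or close them until they stop; squeeze is the grip in N (None keeps the last).
- hold(seconds).
- ik(position, orientation): joint angles nearest the present ones, or None.
- state(): the state.
- grab_frame(name): name is "scene" or "side" or "wrist"; returns the picture (480x640x3 uint8, red, green, blue); there is no depth.
- calibration(name): a dict with "K" (3x3 intrinsics, pixels), "extrinsics" (4x4, takes a point from camera to world coordinates). Camera axes: x right, y down, z forward; pixel columns grow to the right and rows downward; lengths in mm; the calibration is good to about 2 mm. The wrist camera is an equidistant fisheye: a pixel r from the principal point sees the ray r / f radians off the axis. A picture is of the moment at which its call begins: read the wrist's pose just before it. calibration takes no time and is no camera call; for the wrist camera it gives the pose at the moment of the call.
A pose or a line that the arm cannot do raises IKError and nothing moves.
- finish_job(): hands the job in; it is judged then, once.
Trained networks look in the newest picture that a camera, given by its name, has taken for a name from the list of things; names that differ only in an ending like _2 or _b are one class to them, and where a whole thing is asked for, a point or a joint stands for the part that bears it (a point fixed in the world has none). Each returns a list of dicts, best first, with "conf" (0 to 1); they miss things now and then, are a little off and sometimes report something else, mostly with a low value. They report only what shows in the picture. A call takes as long as a camera call. They do not tell look-alikes from the thing itself.
- masks_of(camera, target): "pixels" (480x640 bool, what is visible of it) and "box" ([left, top, right, bottom] in pixels, round what is visible of it).
The state is a dict: "time": time; "joint_pos": joint angles; "qvel": joint speeds; "tau": joint torques, N m; "position": TCP position; "tcp_rot": TCP orientation; "force": force on the tool from outside, world axes, zero at the start; "ft_torque": the same for the moment, N m; "finger_gap": finger opening in mm; "finger_force": force on a finger pad.
Only numpy, scipy, OpenCV 4.12 (cv2) and the standard library are available. Lean on these libraries where they do the work, as an engineer would, in place of code of your own. Each camera call takes 0.05 s, during which the arm holds its last target. There are 200 camera calls.

### The job

Dress the display: set the gift box on the middle of the brass riser, square to its edges, and the lidded candle jar centred on top of the box. On the wooden board stand the ceramic dog on the middle cork coaster, the bud vase on the coaster between the dog and the riser, and the bell on the coaster on the dog's other side, all upright and centred on their coasters. Leave the green bottle where it is.

Things in the scene. Friction and masses are not known exactly. Their poses are not given: they have to be found in the camera images.
- gift_box: kraft cardboard gift box with closed lid, 60 mm (its x) by 76 mm (its y), 40 mm high, about 0.25 kg; stands on the table. Origin: centre of its underside, z up.
- candle: candle in a low straight amber glass jar with flat dark wooden lid, 60 mm across, 55 mm high, about 0.25 kg. Origin: centre of its underside, z up.
- vase: white ceramic bud vase, 86 mm high: foot 44 mm across, belly 54 mm across up to 36 mm high, then narrowing to a straight round neck 24 mm across from 54 to 81 mm high, lip 30 mm across on top; about 0.22 kg. Origin: centre of its underside, z up.
- dog: white ceramic figurine of a standing long-bodied dog, about 0.2 kg. Body 64 mm long (its x, nose towards +x) and 26 mm wide (its y), its flanks between 20 and 44 mm high, on four short legs; head at the +x end, reaching 48 mm from the middle and 68 mm high; short tail at the other end. Origin: under the middle of the body, at the soles, z up.
- bell: brass hand bell standing on its mouth, 62 mm across at the bottom, skirt 42 mm high, with an upright round wooden handle about 18 mm across from 56 to 80 mm high (top at 84 mm); about 0.22 kg. Origin: centre of its underside, z up.
- diffuser: bystander: green glass bottle with dark collar, 50 mm across, 85 mm high, loose, standing among the things; to be left alone. Origin: centre of its underside. A flat pile of postcards (60 x 85 x 8 mm, fixed, not listed) also lies among the things; other fixed stock stands only along the table's edges, beyond x = 0.75 or more than 0.5 m to either side, and is under 0.25 m tall.
- riser: low square brass display riser, fixed: flat top 130 x 130 mm, 40 mm above the table, on four legs. Origin: centre of its underside on the table; x and y along its edges. It stands at one end of the row of coasters, sometimes left and sometimes right of it.
- coaster_a: fixed round cork coaster, 80 mm across, 4 mm thick, lying on the fixed dark wooden board (100 x 300 x 16 mm); top face 20 mm above the table. Origin: centre of its underside, 16 mm above the table. Its y axis runs along the row of coasters, whose centres are 95 mm apart; this one is at the +y end of the row (the robot's left).
- coaster_mid: fixed round cork coaster, 80 mm across, 4 mm thick, lying on the fixed dark wooden board (100 x 300 x 16 mm); top face 20 mm above the table. Origin: centre of its underside, 16 mm above the table. Its y axis runs along the row of coasters, whose centres are 95 mm apart; this one is in the middle of the row.
- coaster_b: fixed round cork coaster, 80 mm across, 4 mm thick, lying on the fixed dark wooden board (100 x 300 x 16 mm); top face 20 mm above the table. Origin: centre of its underside, 16 mm above the table. Its y axis runs along the row of coasters, whose centres are 95 mm apart; this one is at the -y end of the row (the robot's right).
Mind the look-alikes: they are no part of the job. What is shaped like the gift_box but red is not meant. What is shaped like the bell but blue is not meant.

How it is judged:
By the outcome, as a careful person would: the job done as asked, in the order asked, and still so for the second after the job is handed in, with the robot touching nothing.
It also fails if it takes over 128 s, if anything falls off the work surface, if the arm or the gripper's body presses on something with over 40 N, if the wrist force passes 120 N, or if a joint passes its speed limit or range.

## Working session

There is one attempt and no reset: what is moved stays moved. The work goes in short steps, each a Python script; the robot and the scene stay as the last script left them, time stands still between calls to the robot, and variables do not carry over. Pictures are saved under pics/ and viewed, at most 14 in all, crops included, and the job is handed in when it is done.

```bash
mkdir -p pics; python3 - <<'E'
from bench import *
import cv2,numpy as np
for c in ["scene","side"]:
    im=grab_frame(c); cv2.imwrite(f"pics/{c}0.png",im[:,:,::-1])
    k=calibration(c); print(c,np.round(k["K"],1).tolist(),np.round(k["extrinsics"],3).tolist())
    for n in ["gift_box","candle","vase","dog","bell","diffuser","riser","coaster_a"]:
        for d in masks_of(c,n):
            ys,xs=np.nonzero(d["pixels"]); print(n,round(d["conf"],2),np.round(d["box"]).tolist(),len(xs),im[d["pixels"]].mean(0).round())
k=calibration("wrist");print(np.round(k["K"],1).tolist(),np.round(k["extrinsics"],3).tolist())
print(state())
E
```

```text
scene [[472.0, 0.0, 322.3], [0.0, 472.0, 244.3], [0.0, 0.0, 1.0]] [[-0.559, 0.443, -0.701, 1128.437], [0.829, 0.323, -0.457, 435.906], [0.024, -0.836, -0.548, 525.505], [0.0, 0.0, 0.0, 1.0]]
gift_box 0.7 [416.0, 255.0, 472.0, 302.0] 1797 [128. 100.  67.]
gift_box 0.58 [488.0, 248.0, 548.0, 290.0] 1608 [130.  24.  20.]
candle 0.72 [166.0, 169.0, 198.0, 202.0] 798 [103.  79.  60.]
vase 0.73 [308.0, 201.0, 336.0, 248.0] 850 [135. 133. 127.]
vase 0.18 [214.0, 172.0, 243.0, 215.0] 797 [64. 93. 59.]
dog 0.72 [364.0, 223.0, 397.0, 276.0] 793 [141. 139. 133.]
dog 0.68 [313.0, 300.0, 358.0, 336.0] 1400 [147. 110.  71.]
bell 0.91 [491.0, 279.0, 531.0, 337.0] 1247 [126.  99.  47.]
bell 0.82 [484.0, 328.0, 529.0, 390.0] 1775 [ 43.  59. 103.]
diffuser 0.62 [217.0, 174.0, 242.0, 215.0] 799 [64. 93. 59.]
riser 0.81 [155.0, 225.0, 252.0, 294.0] 3517 [159. 128.  57.]
coaster_a 0.61 [264.0, 282.0, 310.0, 311.0] 1236 [146. 109.  71.]
coaster_a 0.59 [367.0, 321.0, 421.0, 360.0] 1546 [149. 112.  72.]
side [[555.5, 0.0, 315.6], [0.0, 555.5, 243.9], [0.0, 0.0, 1.0]] [[0.93, -0.194, 0.312, 134.221], [-0.367
[... 1117 characters left out ...]
1.0]]
{'time': 0.9, 'joint_pos': array([ 1.06898916e+00,  2.86251407e-01,  1.57670243e+00,  2.09713276e-05,
        1.27859884e+00, -1.50007369e-01]), 'qvel': array([-0.0004473 , -0.00107691,  0.00139643,  0.00042164, -0.00046914,
        0.00104984]), 'tau': array([-8.51803870e-04, -4.05969179e+01, -2.92939603e+01, -2.11224819e-04,
        5.21447091e-04,  2.61460123e-06]), 'position': array([232.56244274, 633.65859868, 199.65597943]), 'tcp_rot': array([ 1.74997195e-01,  9.84568932e-01,  2.21501769e-05, -3.11336873e-06]), 'force': array([ 0.27049605, -0.30587954,  0.28296382]), 'ft_torque': array([ 0.01233488, -0.0574981 ,  0.00329963]), 'finger_force': 0.0, 'finger_gap': 85.23357956877125}
```

View pics/scene0.png

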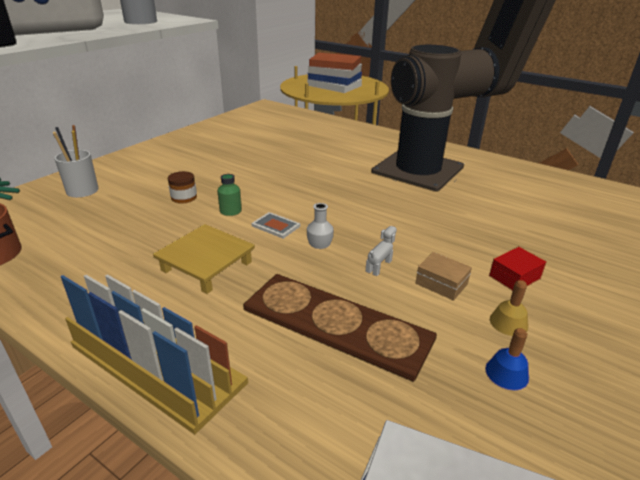

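View pics/side0.png

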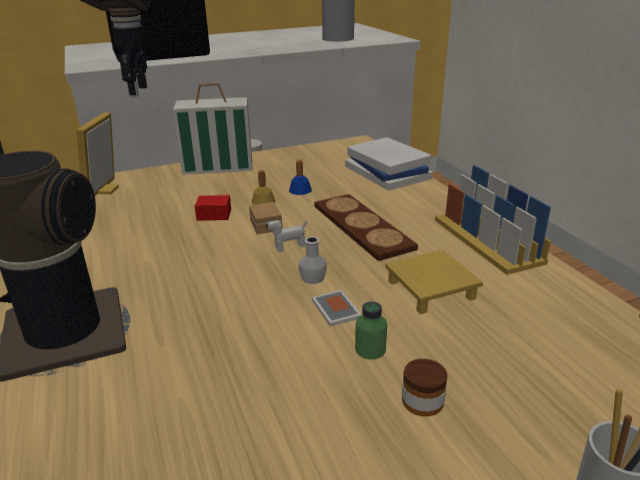

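The scene view shows the riser at px (205,252), on the robot's right (−y), and the coasters at (287,297), (337,317) and (393,338). The kraft box is at (444,275), with the red look-alike at (518,268). The brass bell is at (511,308), with the blue one at (508,359). The candle is at (182,187), the bottle at (230,195), the vase at (320,227) and the dog at (381,250), head towards the robot. The nets swapped some of these: one "dog" detection is a coaster.

Next is an overhead survey with the wrist camera, followed by a silhouette fit over all views.

```bash
cat > h.py <<'E'
import numpy as np, cv2, pickle
from scipy.optimize import minimize
def quat(psi):           # tool down, finger-closing line (tool y) at angle psi
    f=(psi+np.pi/2)/2; return [np.cos(f),np.sin(f),0,0]
def disc(z,r):
    t=np.linspace(0,2*np.pi,32,endpoint=False); return np.c_[r*np.cos(t),r*np.sin(t),0*t+z]
def box(x0,x1,y0,y1,z0,z1): return np.array([[x,y,z] for x in(x0,x1) for y in(y0,y1) for z in(z0,z1)],float)
D=lambda *zr: np.vstack([disc(z,r) for z,r in zr])
MODEL={
"gift_box":[box(-30,30,-38,38,0,40)],
"candle":[D((0,30),(55,30))],
"vase":[D((0,22),(12,27),(36,27),(54,12)),D((54,12),(81,12)),D((81,15),(86,15))],
"bell":[D((0,31),(10,27),(42,14)),D((42,6),(56,6)),D((56,9),(80,9),(84,5))],
"diffuser":[D((0,25),(55,25),(62,13)),D((62,13),(85,13))],
"dog":[box(-32,32,-12,12,20,44),box(26,48,-8,8,48,60),box(22,38,-9,9,40,68),box(-42,-30,-3,3,40,52)]+[box(x-5,x+5,y-4,y+4,0,22) for x in(-25,25) for y in(-8,8)],
"riser":[box(-65,65,-65,65,34,40)]+[box(x-6,x+6,y-6,y+6,0,34) for x in(-57,57) for y in(-57,57)],
"coaster":[D((16,40),(20,40))],
}
def proj(cam,K,E,P):
    p=(P-E[:3,3])@E[:3,:3]
    if cam.startswith("wrist"):
        r=np.hypot(p[:,0],p[:,1]); a=np.arctan2(r,p[:,2])/np.maximum(r,1e-9)
        n=p[:,:2]*a[:,None]
    else: n=p[:,:2]/np.maximum(p[:,2:],1)
    return n*[K[0,0],K[1,1]]+[K[0,2],K[1,2]]
def world(m,pose,z0=0):
    x,y,a=pose;c,s=np.cos(a),np.sin(a)
    return [np.c_[P[:,0]*c-P[:,1]*s+x,P[:,0]*s+P[:,1]*c+y,P[:,2]+z0] for P in MODEL[m]]
S=8
def sil(v,m,pose,z0=0):
    im=np.zeros((480,640),np.uint8); 
    for P in world(m,pose,z0):
        h=cv2.convexHull(proj(v["cam"],v["K"],v["E"],P).astype(np.float32))
        cv2.fillPoly(im,[np.round(h*16).astype(np.int32)],255,cv2.LINE_AA,4)
    return im/255.
def iou(a,b): return np.minimum(a,b).sum()/max(np.maximum(a,b).sum(),1)
def ray0(v,px,z):
    n=(np.array(px)-[v["K"][0,2],v["K"][1,2]])/[v["K"][0,0],v["K"][1,1]]
    if v["cam"].startswith("wrist"):
        r=np.hypot(*n); d=np.r_[n*np.sin(r)/max(r,1e-9),np.cos(r)]
    else: d=np.r_[n,1]
    d=v["E"][:3,:3]@d; o=v["E"][:3,3]; return (o+d*(z-o[2])/d[2])[:2]
def view(cam,names):
    from bench import grab_frame,calibration,masks_of
    k=calibration(cam); im=grab_frame(cam)
    return dict(cam=cam,K=np.array(k["K"]),E=np.array(k["extrinsics"]),im=im,
      det={n:[(d["conf"],d["pixels"]) for d in masks_of(cam,n)] for n in names})
def fit(views,m,pose,det=None,z0=0,minov=.3,yaw=True):
    """choose per view the mask that best overlaps the model, then refine the pose on all of them"""
    for it in range(2):
        ms=[]
        for v in views:
            s=sil(v,m,pose,z0); c=[(iou(s,p),i) for i,(q,p) in enumerate(v["det"].get(det or m,[]))]
            if c and max(c)[0]>minov: ms.append((v,v["det"][det or m][max(c)[1]][1].astype(float)))
        if not ms: return pose,[]
        # margin touching the picture's edge would bias: skip those views when others remain
        ok=[t for t in ms if not(t[1][:2].any() or t[1][-2:].any() or t[1][:,:2].any() or t[1][:,-2:].any())]
        ms=ok or ms
        f=lambda p:-sum(iou(sil(v,m,p,z0),k) for v,k in ms)/len(ms)
        sx=np.array([pose,]*4,float); sx[1,0]+=8; sx[2,1]+=8; sx[3,2]+=.2 if yaw else 1e-9
        r=minimize(f,pose,method="Nelder-Mead",options=dict(initial_simplex=sx,xatol=.05,fatol=1e-5,maxiter=150)); pose=r.x
    return pose,[(v["cam"],round(iou(sil(v,m,pose,z0),k),2)) for v,k in ms]
E
cat > survey.py <<'E'
from bench import *
from h import *
N=["gift_box","candle","vase","dog","bell","diffuser","riser","coaster_a"]
V=[view("scene",N),view("side",N)]
p=state()["position"]; movel([p[0],p[1],330],rate=250)
for x,y in [(520,260),(540,30),(520,-240)]:
    reach([x,y,300],quat(np.pi/2)); hold(.2)
    v=view("wrist",N); v["cam"]=f"wrist{y}"; V.append(v)
    cv2.imwrite(f"pics/w{y}.png",v["im"][:,:,::-1])
pickle.dump(V,open("V.pkl","wb")); print(state()["time"])
E
cat > fitall.py <<'E'
from h import *
V=pickle.load(open("V.pkl","rb")); s=V[0]
init={"gift_box":(444,280),"candle":(182,187),"vase":(320,230),"dog":(379,252),"bell":(511,312),"diffuser":(230,198),"riser":(203,252),"coaster1":(287,297),"coaster2":(337,317),"coaster3":(393,338)}
R={}
for n,px in init.items():
    m=n.rstrip("123"); best=None
    xy=ray0(s,px,{"riser":40,"coaster":20}.get(m,25))
    sym=m in("candle","vase","bell","diffuser","coaster")
    for a in ([0] if sym else np.arange(0,2*np.pi if m=="dog" else np.pi if m=="gift_box" else np.pi/2,np.pi/6)):
        p,q=fit(V,m,np.r_[xy,a],"coaster_a" if m=="coaster" else m,yaw=not sym)
        sc=np.mean([x[1] for x in q]) if q else 0
        if best is None or sc>best[0]: best=(sc,p,q)
    R[n]=best[1]; print(n,best[1].round(2),best[2])
pickle.dump(R,open("R.pkl","wb"))
E
python3 survey.py && time python3 fitall.py
```

```text
8.1167
gift_box [ 4.3810e+02  2.4545e+02 -7.0000e-02] [('scene', np.float64(0.89)), ('side', np.float64(0.75)), ('wrist260', np.float64(0.94)), ('wrist30', np.float64(0.93))]
candle [ 482.06 -379.12   -0.  ] [('scene', np.float64(0.92)), ('side', np.float64(0.92)), ('wrist30', np.float64(0.91)), ('wrist-240', np.float64(0.95))]
vase [456.36  -9.85  -0.  ] [('scene', np.float64(0.9)), ('side', np.float64(0.89)), ('wrist260', np.float64(0.88)), ('wrist30', np.float64(0.9)), ('wrist-240', np.float64(0.9))]
dog [456.21 126.29   3.17] [('scene', np.float64(0.81)), ('side', np.float64(0.76)), ('wrist260', np.float64(0.81)), ('wrist30', np.float64(0.84)), ('wrist-240', np.float64(0.78))]
bell [471.99 377.25   0.  ] [('scene', np.float64(0.84)), ('side', np.float64(0.79)), ('wrist30', np.float64(0.9))]
diffuser [ 464.18 -247.71   -0.  ] [('scene', np.float64(0.92)), ('side', np.float64(0.91)), ('wrist30', np.float64(0.93)), ('wrist-240', np.float64(0.92))]
riser [ 6.4621e+02 -1.3673e+02  1.0000e-02] [('scene', np.float64(0.89)), ('side', np.float64(0.9)), ('wrist260', np.float64(0.93)), ('wrist30', np.float64(0.85)), ('wrist-240', np.float64(0.89))]
coaster1 [647.39  53.3    0.  ] [('scene', np.float64(0.91)), ('side', np.float64(0.86)), ('wrist260', np.float64(0.83)), ('wrist30', np.float64(0.93)), ('wrist-240', np.float64(0.91))]
coaster2 [642.72 150.9    0.  ] []
coaster3 [630.93 241.88   0.  ] [('scene', np.float64(0.94)), ('side', np.float64(0.78)), ('wrist260', np.float64(0.96)), ('wrist30', np.float64(0.94)), ('wrist-240', np.float64(0.87))]
real	0m54.186s
user	0m41.513s
sys	0m11.924s
```

```bash
python3 - <<'E'
from h import *
V=pickle.load(open("V.pkl","rb"));R=pickle.load(open("R.pkl","rb"))
R["coaster2"]=(R["coaster1"]+R["coaster3"])/2
pickle.dump(R,open("R.pkl","wb"))
v=V[3]; im=cv2.resize(v["im"][:,:,::-1],(800,600),interpolation=cv2.INTER_CUBIC)
for n,p in R.items():
    s=(sil(v,n.rstrip("123"),p)>.5).astype(np.uint8); s=cv2.resize(s,(800,600))
    c,_=cv2.findContours(s,cv2.RETR_EXTERNAL,cv2.CHAIN_APPROX_NONE); cv2.drawContours(im,c,-1,(255,0,255),1)
cv2.imwrite("pics/ov.png",im)
# per-view single fits for consistency
for n in ("riser","gift_box","dog"):
    for v in V:
        p,q=fit([v],n,R[n]); print(n,v["cam"],np.round(p,2),q)
for n in ("candle","bell","vase","coaster1","coaster3"):
    m=n.rstrip("13")
    for v in V:
        p,q=fit([v],m,R[n],"coaster_a" if m=="coaster" else m,yaw=False); print(n,v["cam"],np.round(p[:2],1),q)
E
```

```text
riser scene [ 647.61 -133.77   -0.  ] [('scene', np.float64(0.91))]
riser side [ 6.4677e+02 -1.3594e+02  1.0000e-02] [('side', np.float64(0.9))]
riser wrist260 [ 6.4512e+02 -1.3641e+02  1.0000e-02] [('wrist260', np.float64(0.93))]
riser wrist30 [ 645.43 -136.91   -0.  ] [('wrist30', np.float64(0.85))]
riser wrist-240 [ 6.456e+02 -1.372e+02  1.000e-02] [('wrist-240', np.float64(0.89))]
gift_box scene [4.3718e+02 2.4482e+02 8.0000e-02] [('scene', np.float64(0.91))]
gift_box side [ 4.3957e+02  2.4906e+02 -1.4000e-01] [('side', np.float64(0.77))]
gift_box wrist260 [ 4.3807e+02  2.4470e+02 -8.0000e-02] [('wrist260', np.float64(0.96))]
gift_box wrist30 [ 4.3878e+02  2.4508e+02 -2.0000e-02] [('wrist30', np.float64(0.94))]
gift_box wrist-240 [ 4.3806e+02  2.4710e+02 -4.0000e-02] [('wrist-240', np.float64(0.96))]
dog scene [454.46 126.39   3.2 ] [('scene', np.float64(0.83))]
dog side [456.21 126.29   3.17] [('side', np.float64(0.76))]
dog wrist260 [456.22 125.06   3.14] [('wrist260', np.float64(0.82))]
dog wrist30 [455.47 125.98   3.11] [('wrist30', np.float64(0.85))]
dog wrist-240 [456.43 12
[... 768 characters left out ...]
.float64(0.91))]
vase wrist-240 [456.1 -10.2] [('wrist-240', np.float64(0.9))]
coaster1 scene [647.1  53.4] [('scene', np.float64(0.91))]
coaster1 side [646.   56.4] [('side', np.float64(0.87))]
coaster1 wrist260 [645.9  52.7] [('wrist260', np.float64(0.83))]
coaster1 wrist30 [647.3  52.9] [('wrist30', np.float64(0.93))]
coaster1 wrist-240 [646.7  52.6] [('wrist-240', np.float64(0.92))]
coaster3 scene [630.9 242.2] [('scene', np.float64(0.94))]
coaster3 side [632.9 245.4] [('side', np.float64(0.81))]
coaster3 wrist260 [631.2 242. ] [('wrist260', np.float64(0.96))]
coaster3 wrist30 [630.4 240.6] [('wrist30', np.float64(0.94))]
coaster3 wrist-240 [631.9 242.4] [('wrist-240', np.float64(0.88))]
```

View pics/ov.png

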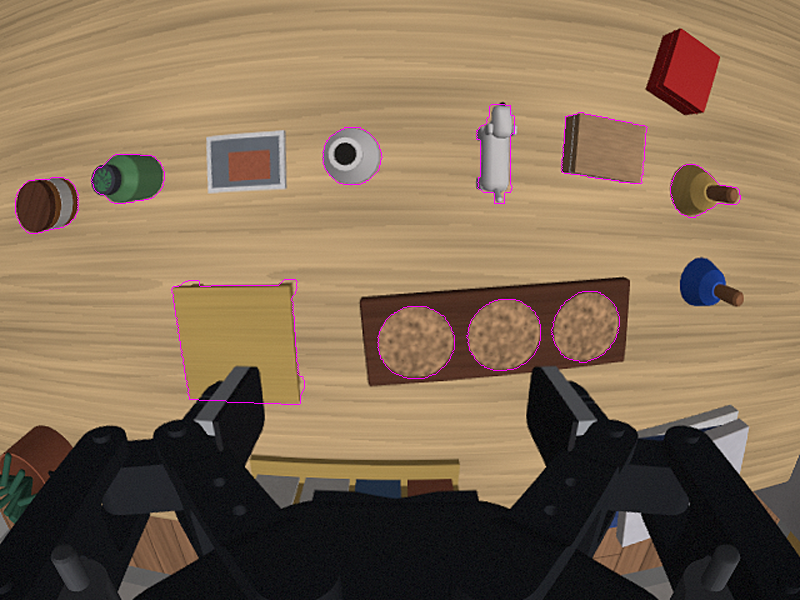

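The wrist overlay matches the picture. Kraft box is at (604,148), brass bell at (705,190), dog at (497,155) with nose toward the robot, and coasters at (415,342), (504,334) and (586,327). Riser is at (238,343). Starting with the box, then the candle.

```bash
cat > act.py <<'E'
from bench import *
from h import *
R=pickle.load(open("R.pkl","rb")); ZS=185
def up(z=ZS):
    p=state()["position"]; movel([p[0],p[1],z],rate=200)
def pick(x,y,psi,z,squeeze):
    release(); reach([x,y,ZS],quat(psi)); movel([x,y,z+25],rate=200); movel([x,y,z],rate=50)
    grab(squeeze); hold(.2); s=state(); print("grip gap",round(s["finger_gap"],1),"F",round(s["finger_force"],1),"t",round(s["time"],1))
    movel([x,y,z+15],rate=50); up()
    print("lifted gap",round(state()["finger_gap"],1))
def place(x,y,psi,z):          # z: TCP height at which it should just stand
    reach([x,y,ZS],quat(psi)); hold(.2); movel([x,y,z+12],rate=150); hold(.2)
    c=movel([x,y,z-4],rate=15,threshold=3); s=state()
    print("contact",c,"dz",round(s["position"][2]-z,1),"F",s["force"].round(1))
    release(); hold(.3); up(); print("t",round(state()["time"],1))
def look(tag):
    v=view("scene",[]); cv2.imwrite(f"pics/s_{tag}.png",v["im"][:,:,::-1])
E
python3 - <<'E'
from act import *
b=R["gift_box"]; r=R["riser"]
up(); pick(b[0],b[1],-.05,14,40); place(r[0],r[1],r[2],54)
reach([560,-140,300],quat(np.pi/2)); hold(.2)
N=["gift_box","riser","candle"]
v=view("wrist",N); V=[v,view("scene",N),view("side",N)]
p,q=fit([v],"riser",r); print("riser",p.round(2),q)
for w in ([v],V):
    p,q=fit(w,"gift_box",np.r_[r[:2],0.],z0=40); print("box",p.round(2),q)
cv2.imwrite("pics/box1.png",v["im"][:,:,::-1])
E
```

```text
grip gap -0.0 F 0.0 t 13.7
lifted gap 0.3
contact False dz -3.8 F [ 0.   0.3 -0.2]
t 21.2
riser [ 645.82 -137.29    0.  ] [('wrist', np.float64(0.97))]
box [ 646.21 -136.73    0.  ] []
box [ 646.21 -136.73    0.  ] []
```

View pics/box1.png

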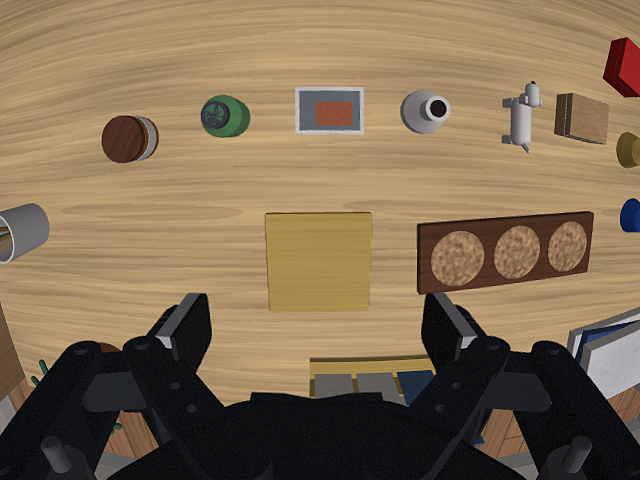

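The box was missed: the gripper closed to 0, and the box is still on the table at (581,117). I'll re-measure before retrying and check the pose the gripper actually reaches.

```bash
python3 - <<'E'
from act import *
N=["gift_box","dog","bell"]
reach([520,200,300],quat(np.pi/2)); hold(.2)
v=view("wrist",N); V=[v,view("scene",N),view("side",N)]
for n in N:
    for w in ([v],V):
        p,q=fit(w,n,R[n],yaw=n!="bell"); print(n,p.round(2),q)
b=R["gift_box"]
reach([b[0],b[1],185],quat(-.05)); hold(.3); s=state(); print(s["position"],s["tcp_rot"],quat(-.05),s["joint_pos"].round(3),s["finger_gap"])
v=view("wrist",[]); im=v["im"][:,:,::-1].copy()
c=proj("wrist",v["K"],v["E"],np.array([[b[0],b[1],40.],[b[0],b[1],14],[b[0]+42,b[1],14],[b[0]-42,b[1],14]]))
for u in c: cv2.circle(im,tuple(int(t) for t in u),3,(255,0,255),-1)
cv2.imwrite("pics/pre.png",im)
E
```

```text
gift_box [ 4.3796e+02  2.4499e+02 -7.0000e-02] [('wrist', np.float64(0.95))]
gift_box [ 4.3851e+02  2.4529e+02 -7.0000e-02] [('wrist', np.float64(0.95)), ('side', np.float64(0.76))]
dog [455.78 125.48   3.17] [('wrist', np.float64(0.86))]
dog [456.86 126.27   3.18] [('wrist', np.float64(0.85)), ('scene', np.float64(0.85)), ('side', np.float64(0.75))]
bell [471.45 375.39   0.  ] [('wrist', np.float64(0.93))]
bell [471.57 376.31   0.  ] [('wrist', np.float64(0.93)), ('scene', np.float64(0.85)), ('side', np.float64(0.76))]
[438.29791925 245.41892881 185.15957033] [7.24602038e-01 6.89167518e-01 1.31610818e-04 4.11319128e-05] [np.float64(0.7245616499893844), np.float64(0.6892099936627883), 0, 0] [ 0.308 -0.088  2.008  0.     1.221  0.358] 85.6483796329259
```

View pics/pre.png

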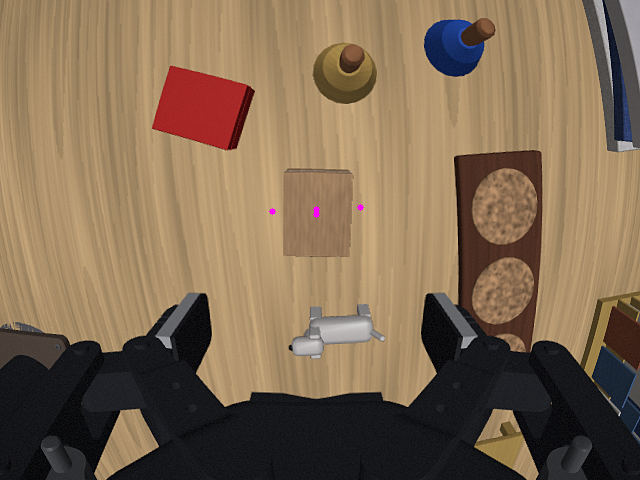

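```bash
python3 - <<'E'
from act import *
b=R["gift_box"]
movel([b[0],b[1],39],rate=200); movel([b[0],b[1],14],rate=50); s=state(); print(s["position"],s["force"],s["finger_gap"])
A=grab_frame("side")[120:300,150:390]; W=grab_frame("wrist")[100:460,60:580]
grab(40); s=state(); print(s["position"],s["force"],s["finger_gap"],s["finger_force"])
B=grab_frame("side")[120:300,150:390]; W2=grab_frame("wrist")[100:460,60:580]
r=lambda a:cv2.resize(a,(400,300))
cv2.imwrite("pics/g1.png",np.vstack([np.hstack([r(A),r(B)]),np.hstack([r(W),r(W2)])])[:,:,::-1])
E
```

```text
[438.02224254 245.43172071  13.78411561] [-1.20387057 -0.25425995 -0.08084129] 85.50727130580204
[438.09375828 245.4311963   13.98322208] [0.6325256  0.06067884 0.79860879] 0.4649954879398129 0.0
```

View pics/g1.png

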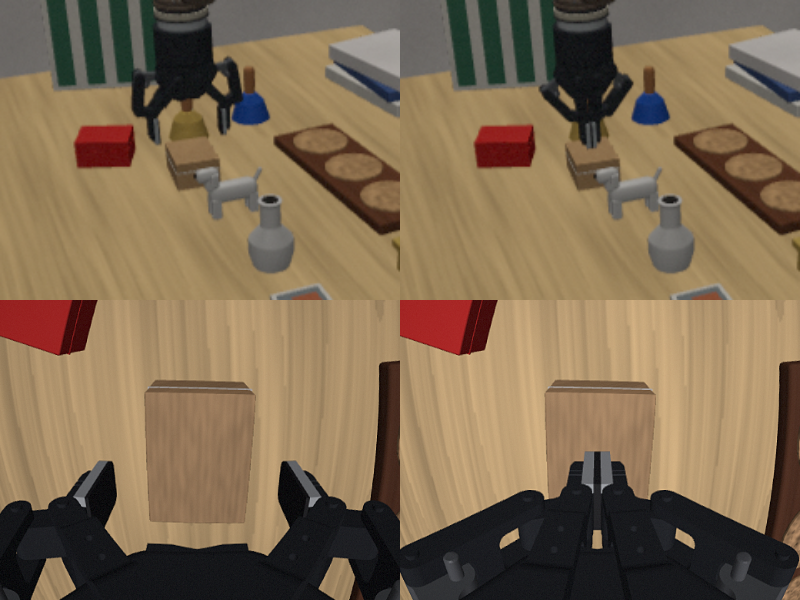

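The side view shows the fingers passing above the box, so the tips are higher than the stated geometry says. I'll probe the box top (z = 40) with the closed fingers to measure the offset.

```bash
python3 - <<'E'
from act import *
s=state();p=s["position"]
c=movel([p[0],p[1],-22],rate=12,threshold=3); s=state(); print(c,s["position"],s["force"],s["time"])
A=grab_frame("side")[120:300,150:390]; B=grab_frame("scene")[180:360,360:600]
movel([p[0],p[1],60],rate=100)
cv2.imwrite("pics/g2.png",np.hstack([cv2.resize(A,(400,300)),cv2.resize(B,(400,300))])[:,:,::-1])
E
```

```text
True [438.13289404 245.46413785   8.35862753] [-0.71205736 -0.15431273  3.26069726] 30.8833
```

View pics/g2.png

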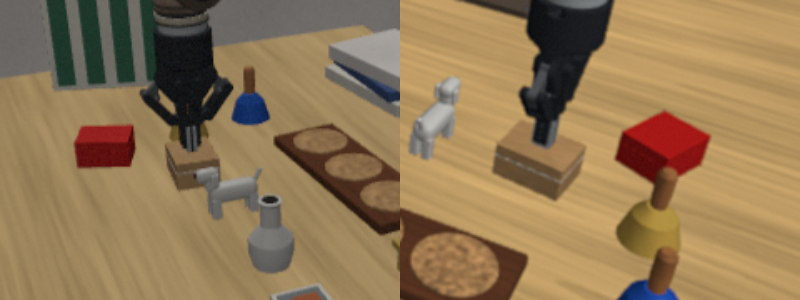

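Contact came at TCP z = 8.4 against a top at 40, so the shut tips sit about 32 mm behind the TCP, where the text says 8 mm ahead. The fingers are centred sideways. I'll apply a −40 mm tool correction and retry.

```bash
sed -i 's/ZS=185/ZS=135; DZ=-40/; s/^def pick.*/&\n    z=z+DZ/; s/^def place.*/&\n    z=z+DZ/; s/hold(.2); movel(\[x,y,z+12\]/movel([x,y,z+12]/' act.py
python3 - <<'E'
from act import *
b=R["gift_box"]; r=R["riser"]
pick(b[0],b[1],-.05,14,40)
print(state()["force"].round(1))
place(r[0],r[1],r[2],54)
N=["gift_box","riser","candle"]
reach([560,-140,260],quat(np.pi/2)); hold(.2)
v=view("wrist",N); V=[v,view("scene",N),view("side",N)]
for w in ([v],V):
    p,q=fit(w,"gift_box",np.r_[r[:2],0.],z0=40); print("box",p.round(2),q)
cv2.imwrite("pics/box2.png",v["im"][:,:,::-1])
E
```

```text
grip gap 59.7 F 44.5 t 34.9
lifted gap 60.0
[ 0.1  1.4 -2.6]
contact True dz 0.7 F [-0.4  0.1  5. ]
t 41.1
box [ 646.04 -136.92    0.  ] [('wrist', np.float64(0.96))]
box [ 6.4704e+02 -1.3699e+02 -3.0000e-02] [('wrist', np.float64(0.94)), ('scene', np.float64(0.92)), ('side', np.float64(0.92))]
```

View pics/box2.png

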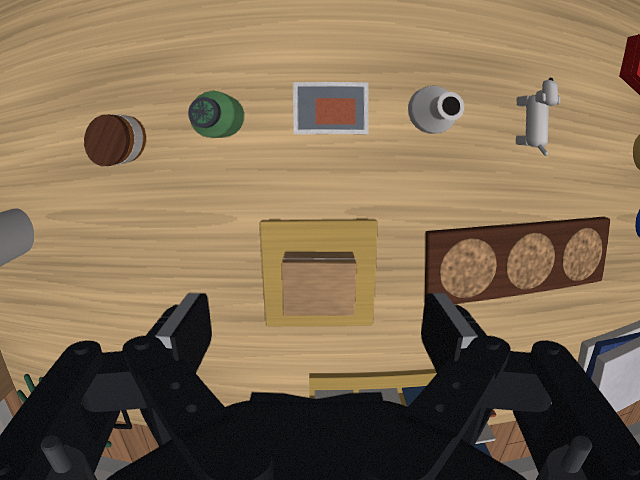

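The box stands centred and square on the riser, at (318,287). Next the candle, then the dog.

```bash
python3 - <<'E'
from act import *
c=R["candle"]; 
pick(c[0],c[1],0.,24,40); place(646.2,-136.9,0.,104)
d=R["dog"]; m=R["coaster2"]; a,b=R["coaster3"],R["coaster1"]; row=np.arctan2(b[0]-a[0],a[1]-b[1]); print("row",row,m)
N=["candle","gift_box"]; V=[view("scene",N),view("side",N)]
for n,z in(("candle",80),("gift_box",40)):
    p,q=fit(V,n,np.array([646.2,-136.9,0]),z0=z,yaw=n!="candle"); print(n,p.round(2),q)
pick(d[0],d[1],np.pi/2+.02,20,30)
place(m[0],m[1],np.pi/2+row,40)
look("dog")
E
```

```text
grip gap 58.6 F 45.0 t 46.6
lifted gap 58.5
contact True dz 0.7 F [-0.3 -0.2  4.8]
t 51.7
row 0.08703643901915789 [6.39159831e+02 1.47586095e+02 5.65977571e-10]
candle [ 646.77 -135.34    0.  ] [('side', np.float64(0.92))]
gift_box [ 6.4730e+02 -1.3489e+02 -5.0000e-02] [('side', np.float64(0.69))]
grip gap 25.5 F 30.0 t 55.7
lifted gap 25.8
contact True dz 0.3 F [0.  0.2 4.6]
t 61.4
```

View pics/s_dog.png

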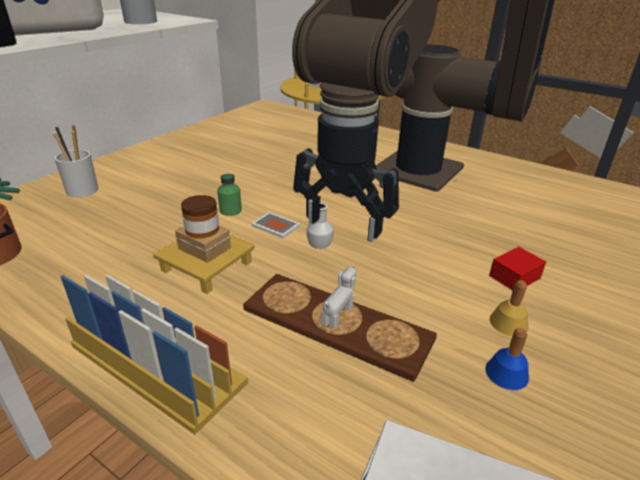

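The candle sits on the box at (200,215) and the dog stands on the middle coaster at (338,303). Next the vase, then the bell.

```bash
python3 - <<'E'
from act import *
v=R["vase"]; t=R["coaster1"]
pick(v[0],v[1],0.,67,35); place(t[0],t[1],.087,87)
look("vase")
b=R["bell"]; t=R["coaster3"]
pick(471.6,376.3,0.,61,40); place(t[0],t[1],.087,81)
N=["gift_box","candle","vase","dog","bell","diffuser"]
reach([540,60,260],quat(np.pi/2)); hold(.3)
w=view("wrist",N); V=[w,view("scene",N),view("side",N)]
pickle.dump(V,open("V2.pkl","wb")); print(state()["time"])
m=R["coaster2"]
G={"gift_box":((646,-137,0),40),"candle":((646,-137,0),80),"vase":((*R["coaster1"][:2],0),20),"dog":((m[0],m[1],3.23),20),"bell":((*t[:2],0),20),"diffuser":(R["diffuser"],0)}
for n,(g,z) in G.items():
    for q in (V[:1],V):
        p,s=fit(q,n,np.array(g,float),z0=z,yaw=n in("dog","gift_box")); print(n,np.round(g,2),p.round(2),s)
f=lambda a:cv2.resize(a,(400,300))
im=np.hstack([cv2.resize(V[1]["im"][130:400,130:450],(400,340)),cv2.resize(V[2]["im"][150:420,230:550],(400,340))])
cv2.imwrite("pics/fin.png",im[:,:,::-1]); cv2.imwrite("pics/finw.png",w["im"][:,:,::-1])
E
```

```text
grip gap 25.1 F 34.2 t 64.9
lifted gap 25.2
contact True dz 0.5 F [-0.9  0.1  4.7]
t 69.9
grip gap 16.5 F 39.1 t 73.6
lifted gap 16.6
contact True dz 0.2 F [0.2 0.5 4.5]
t 78.8
81.7333
gift_box [ 646 -137    0] [ 6.3248e+02 -1.3648e+02  4.5000e-01] [('wrist', np.float64(0.39))]
gift_box [ 646 -137    0] [ 6.4663e+02 -1.3567e+02 -4.0000e-02] [('wrist', np.float64(0.37)), ('scene', np.float64(0.67)), ('side', np.float64(0.65))]
candle [ 646 -137    0] [ 644.69 -139.03    0.  ] [('wrist', np.float64(0.84))]
candle [ 646 -137    0] [ 644.6  -138.08    0.  ] [('wrist', np.float64(0.84)), ('side', np.float64(0.9))]
vase [647.39  53.3    0.  ] [645.89  52.61   0.  ] [('wrist', np.float64(0.92))]
vase [647.39  53.3    0.  ] [647.13  52.98  -0.  ] [('wrist', np.float64(0.91)), ('scene', np.float64(0.87)), ('side', np.float64(0.86))]
dog [639.16 147.59   3.23] [639.25 147.76   3.22] [('wrist', np.float64(0.84))]
dog [639.16 147.59   3.23] [639.07 147.94   3.24] [('wrist', np.float64(0.83)), ('scene', np.float64(0.85)), ('side', np.float64(0.75))]
bell [630.93 241.88   0.  ] [630.56 241.49   0.  ] [('wrist', np.float64(0.95))]
bell [630.93 241.88   0.  ] [630.57 241.71   0.  ] [('wrist', np.float64(0.95)), ('scene', np.float64(0.94)), ('side', np.float64(0.69))]
diffuser [ 464.18 -247.71   -0.  ] [ 463.92 -248.74   -0.  ] [('wrist', np.float64(0.95))]
diffuser [ 464.18 -247.71   -0.  ] [ 464.1 -247.6   -0. ] [('wrist', np.float64(0.94)), ('scene', np.float64(0.91)), ('side', np.float64(0.91))]
```

View pics/fin.png

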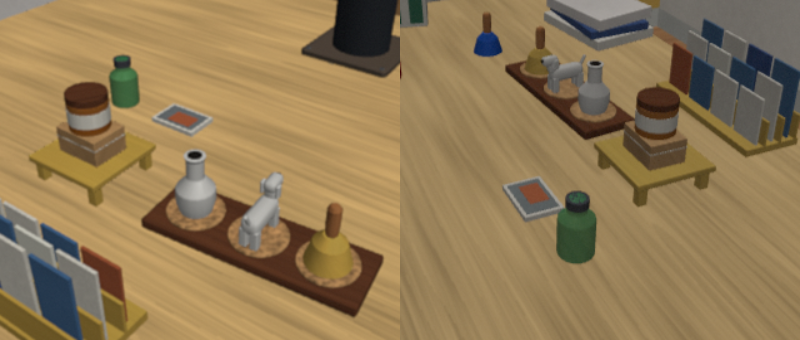

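View pics/finw.png

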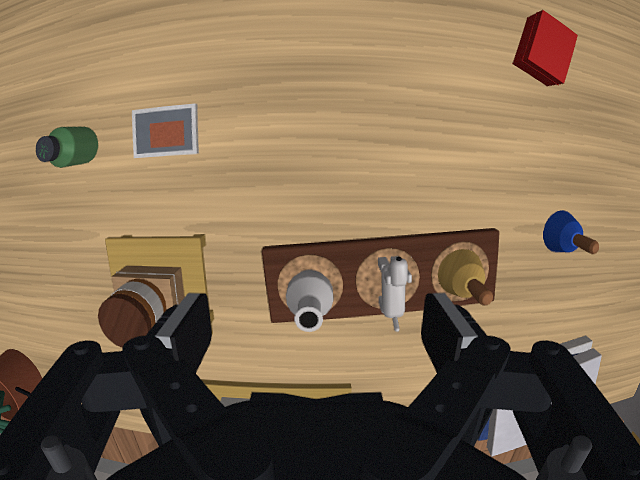

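The final pictures show everything upright. The box and candle are on the riser, at left (90,125). The vase (195,190), dog (262,215) and bell (330,250) stand on their coasters, all within about 2 mm of target by the fits. The bottle hasn't moved. Handing in.

```bash
python3 -c "
from bench import *
print(finish_job())"
```

```text
the job is handed in; nothing more can be done
None
```

The job is handed in at about 82 s of the 128 s allowed: the box and candle are stacked on the riser, and the vase, dog and bell are upright on their coasters, each within about 2 mm by the camera fits (the box checked before the candle covered it); the green bottle was left alone, and the first box grasp missed harmlessly because the fingertips sit 40 mm farther back than stated.

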